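# Shut a row of flip-cap tubes with one light stroke

## Task

The five sample tubes in the metal block stand with their flip caps ajar, all hinged toward the same end of the block. Shut them all with one light stroke of the fingertips along the row: begin beyond the hinge end, so that each cap folds down over its tube in turn, do not lift off until the last is shut, and then move the hand clear. Only stroke the caps: do not press hard, bend a cap back, shift or lift the block, or disturb the spare tubes and other things round it.

Things in the scene. Friction and masses are not known exactly. Their poses are not given: they have to be found in the camera images.
- tube_block: Loose aluminium tube block on a black foot, 182 x 76 mm, top face at 44 mm, about 1.3 kg; on rubber feet, it slides at a side push of about 15 N. Origin: centre of the underside; x runs along the rows to the hinge end, z up. A grey insert at y = +17 mm holds five tubes with caps ajar, at x = +54, +27, 0, -27, -54 mm (cap1 to cap5); three more wells, two filled, at y = -17 mm.
- row_hinge_end (a point): Point of the block over the hinge of the first tube (cap1), on the row's centre line, at the height of the shut caps' tops: 62 mm above the underside, 18 mm above the block's top face. The stroke starts beyond it, on the +x side. The insert with all five tubes is sprung: it starts to give at about 2 N of downward push and is 4 mm down, at its stop, at 8 N.
- row_lip_end (a point): Point of the block over the lip tab of the last tube (cap5), on the row's centre line, at the height of the shut caps' tops. The stroke goes past it in the block's -x direction.
- cap1 (a joint): Angle of the first tube's cap, at the hinge end: 0 shut, grows as it opens (rad), 2.0 wide open; starts at 0.5 to 1.2, its lip 12 to 25 mm above its shut height. It stays where it is left at any angle (stiff hinge, about half a newton at the lip moves it), so the fingertips must pass at the height of the shut caps' tops or slightly lower.
- cap2 (a joint): The same for the second tube. Each cap is a disc 21 mm wide and 4 mm thick with a bevelled edge, on a tube rim 58 mm above the block's underside; its hinge lies 11.5 mm from the tube's centre on the block's +x side, its lip tab ends 27 mm from the hinge on the -x side.
- cap3 (a joint): The same for the third (middle) tube.
- cap4 (a joint): The same for the fourth tube.
- cap5 (a joint): The same for the fifth tube, at the lip end.
- spare_tube1: Loose shut tube in the second row, at x = +50 mm of the block: cap 21 mm wide, its top 60 mm above the block's underside; origin at the bottom of the tube, 16 mm above that underside. Leave alone.
- spare_tube2: The same, at x = -50 mm of the block. Leave alone.
- dish: Loose closed petri dish, 64 mm wide, 15 mm high, on the desk beside the spare tubes' side of the block; origin under its centre. Leave alone.
- forceps: Fine tweezers, 122 mm long, 9 mm high, lying on the desk along the open tubes' side of the block; origin under the middle. Leave alone.
- marker: Pen, 135 mm long, on the desk behind the block; origin under its middle. Leave alone.
- tin: Loose round tin, 55 mm wide, 23 mm high, on the desk behind the block; origin under its centre. Leave alone.

How it is judged:
On the way, in this order (a step that is already met when the one before it is completed fails the run):
1. the first cap, at the hinge end, is shut (value of joint cap1 below 0.1 rad), for 0.05 s.
2. then the second cap is shut (value of joint cap2 below 0.1 rad), for 0.05 s.
3. then the third cap is shut (value of joint cap3 below 0.1 rad), for 0.05 s.
4. then the fourth cap is shut (value of joint cap4 below 0.1 rad), for 0.05 s.
5. then the last cap is shut (value of joint cap5 below 0.1 rad), for 0.05 s.
At the end, for the whole second after the job is handed in: All five caps are shut (within 0.1 rad), the block stands at rest, level and within 15 mm of where it was, and both spare tubes are still in their wells (value of joint each of cap1, cap2, cap3, cap4, cap5 below 0.1 rad and distance of each of row_hinge_end, row_lip_end from where it was at the start of the episode below 0.015 m and angle between tube_block's own z axis and vertical below 0.05 rad and linear speed of tube_block below 0.01 m/s and distance of each of spare_tube1, spare_tube2 from where it was at the start of the episode below 0.02 m); the robot touches nothing.
It fails at once if the block was shifted or lifted by more than 15 mm (distance of any of row_hinge_end, row_lip_end from where it was at the start of the episode above 0.015 m).
It fails at once if the fingers pressed on the block or its caps with more than 20 N (contact force between the fingers and tube_block above 20 N).
It fails at once if a cap was bent back beyond 1.7 rad (value of joint any of cap1, cap2, cap3, cap4, cap5 above 1.7 rad).
It fails at once if the fingertips were lifted more than about 45 mm off the row between the first cap's shutting and the last's (value of joint cap1 below 0.1 rad and value of joint cap5 above 0.3 rad and z of the grasp point in the frame of tube_block above 0.13 m).
It fails at once if a spare tube, the dish, the tweezers, the tin or the pen was moved by more than 20 mm (distance of any of spare_tube1, spare_tube2, dish, forceps, tin, marker from where it was at the start of the episode above 0.02 m).
It also fails if it takes over 35 s, if anything falls off the work surface, if the arm or the gripper's body presses on something with over 40 N, if the wrist force passes 120 N, or if a joint passes its speed limit or range.

## Robot

A 6-joint arm with a two-finger parallel gripper is mounted at the origin on a cart in front of the work surface, level with it; the furniture and walls round the work are solid. World frame = base frame: x ahead of the robot, y to its left, z up, the work surface at z = 0. Lengths are in m, angles in rad, forces in N, time in s.
With the tool pointing down it reaches from about 0.325 to 1 m from the base axis. Payload 5.1 kg.
Tool frame: the origin (TCP) lies at the very end of the fingers, on their centre line; the grasp point (between the pads) lies 19 mm behind it; z points along the fingers, y is the line along which they close (so a half turn about z gives the same grasp; the last joint's range is limited). The gripper opens to 85 mm and grips with 20 to 120 N. Pads are 22 mm wide; open, the fingers measure 114 mm over their backs; the gripper's body (76 mm by 85 mm) begins 54 mm behind the grasp point. The pads swing forward as they close: fully open they stand 13 mm farther back than shut.
Start: joints at [1.143, 0.124, 1.65, -0, 1.367, -0.083], TCP at [0.22, 0.612, 0.231] pointing down, gripper open.
Joint ranges: [-2.61, 2.61], [-1.02, 2.33], [0.03, 2.71], [-1.35, 4.49], [0.32, 2.68], [-2.91, 2.91]. Speed limits (rad/s): [2.57, 2.57, 3.14, 3.14, 3.14, 3.14].

## Interface

Orientations are given as a unit quaternion [x, y, z, w].
In Python, from station import * gives the robot as it stands.
- The arm moves only by the tool pendant, called after "Emit:" by a JSON object that holds its "name" and its "arguments", one argument or row to a line. Schema: {"type":"object","properties":{"moves":{"type":"object","properties":{"rows":{"type":"array","items":{"type":"array","items":{"type":"number"},"minItems":4,"maxItems":4},"minItems":1,"maxItems":5}},"additionalProperties":false,"required":["rows"]},"finger_gap":{"type":"number"},"only":{"type":"string"},"quiet":{"type":"boolean"},"lines":{"type":"string"}},"required":["moves"],"additionalProperties":false}. moves is an object whose key "rows" holds a list of rows, 1 to 5 of them, each of 4 numbers: dx, dy, dz in m, then a turn about the tool's z in rad; each row is the pose to reach, as a shift and turn from the pose commanded when the call began, along the tool's axes at that moment; what a row does not reach only later rows make up. A row lasts 1/8 s, in which the tool goes at most 0.0625 m and 0.188 rad, less where a joint would pass 70% of its speed; a pose out of reach is approached as far as the arm can. finger_gap is the finger opening in m, set as the call begins (left out keeps the last). The fingers move at their own pace and stop on an object; the grip force is fixed at half the most. Time passes only in rows, so rows that do not move let the fingers close. The tool returns the time, the measured TCP pose, the force, the opening and the grip force at its end. only (a regular expression) keeps the lines of the reply that match it, lines (a string "A,B") keeps lines A to B, and quiet returns only ok. Input that does not fit is refused with a message, and nothing moves.
- observe(): the state, without advancing time (a new reading comes with each control period).
- capture(name): name is "scene" or "side" or "wrist"; returns a dict with "pixels" (420x560x3 uint8, red, green, blue), "camera_matrix" (3x3 intrinsics, pixels), "pose" (4x4, takes a point from camera to world coordinates); the wrist camera has in their place "tool_from_camera" (4x4, takes a point from camera to tool coordinates, whose origin is the TCP and whose axes are the flange's). Camera axes: x right, y up, looking along -z (the intrinsics and any distortion apply to the point x, -y, -z); pixel columns grow to the right and rows downward; lengths in m; the calibration is good to about 2 mm. A picture is of the moment at which its call begins: read the wrist's pose just before it. There is no depth.
- hand_in(): hands the job in; it is judged then, once.
The state is a dict: "time_s": time; "joints": joint angles; "dq": joint speeds; "joint_torque": joint torques, N m; "tcp_pos": TCP position; "tcp_rot": TCP orientation; "wrist_force": force on the tool from outside, world axes, zero at the start; "wrist_torque": the same for the moment, N m; "opening": finger opening in m; "finger_force": force on a finger pad.
Only numpy, scipy, OpenCV 4.12 (cv2) and the standard library are available. Lean on these libraries where they do the work, as an engineer would, in place of code of your own. Each camera call takes 0.05 s, during which the arm holds its last target. There are 200 camera calls.

## Working session

There is one attempt and no reset: what is moved stays moved. The work goes in short steps, Python scripts to look and compute and a tool call to move; the robot and the scene stay as the last step left them, time stands still between calls to the robot, and variables do not carry over. Pictures are saved under pics/ and viewed, at most 10 in all, crops included, and the job is handed in when it is done.

```bash
mkdir -p pics; cat > h.py <<'E'
from station import *
import numpy as np, cv2
from scipy.spatial.transform import Rotation as R
def T(s):
    M=np.eye(4);M[:3,:3]=R.from_quat(s["tcp_rot"]).as_matrix();M[:3,3]=s["tcp_pos"];return M
def snap(n,f):
    s=observe();c=capture(n)
    P=c["pose"] if "pose" in c else T(s)@np.array(c["tool_from_camera"])
    np.savez(f"pics/{f}.npz",K=c["camera_matrix"],P=P,px=c["pixels"])
    cv2.imwrite(f"pics/{f}.png",np.array(c["pixels"])[:,:,::-1])
    print(n,[k for k in c],np.round(P,3).tolist())
def load(f):
    return np.load(f"pics/{f}.npz")
def ray(f,uv):
    d=load(f);x=np.linalg.inv(d["K"])@[uv[0],uv[1],1];v=d["P"][:3,:3]@[x[0],-x[1],-x[2]]
    return d["P"][:3,3],v/np.linalg.norm(v)
def tri(obs):
    A=np.zeros((3,3));b=np.zeros(3)
    for f,uv in obs:
        o,v=ray(f,uv);M=np.eye(3)-np.outer(v,v);A+=M;b+=M@o
    p=np.linalg.solve(A,b)
    return p,[round(1000*np.linalg.norm((np.eye(3)-np.outer(v,v))@(p-o)),1) for o,v in (ray(f,u) for f,u in obs)]
def proj(f,p):
    d=load(f);q=np.linalg.inv(d["P"])@np.r_[p,1];u=d["K"]@[q[0],-q[1],-q[2]];return u[:2]/u[2]
E
python3 - <<'E'
from h import *
s=observe();print({k:np.round(v,3).tolist() for k,v in s.items()})
for n in("scene","side","wrist"):snap(n,n+"0")
c=capture("wrist");print(c.keys(),c["camera_matrix"])
E
```

```text
{'time_s': 0.0, 'joints': [1.143, 0.124, 1.652, 0.0, 1.368, -0.083], 'dq': [0.0, -0.0, 0.0, -0.001, -0.0, -0.0], 'joint_torque': [-0.002, -42.36, -36.545, -0.0, 0.007, 0.0], 'tcp_pos': [0.219, 0.611, 0.23], 'tcp_rot': [0.172, 0.985, -0.001, -0.0], 'wrist_force': [0.664, 1.158, 0.009], 'wrist_torque': [-0.007, 0.006, -0.028], 'finger_force': 0.0, 'opening': 0.085}
scene ['pixels', 'camera_matrix', 'pose'] [[-0.518, 0.351, -0.78, -0.103], [-0.856, -0.203, 0.477, 0.609], [0.009, 0.914, 0.405, 0.42], [0.0, 0.0, 0.0, 1.0]]
side ['pixels', 'camera_matrix', 'pose'] [[0.841, 0.282, -0.462, 0.155], [-0.541, 0.415, -0.731, -0.397], [-0.014, 0.865, 0.502, 0.508], [0.0, 0.0, 0.0, 1.0]]
wrist ['pixels', 'camera_matrix', 'tool_from_camera'] [[0.338, -0.903, -0.265, 0.152], [0.941, 0.324, 0.098, 0.637], [-0.003, -0.282, 0.959, 0.373], [0.0, 0.0, 0.0, 1.0]]
dict_keys(['pixels', 'camera_matrix', 'tool_from_camera']) [[364.34356651   0.         283.4185061 ]
 [  0.         364.34356651 210.99560958]
 [  0.           0.           1.        ]]
```

View pics/scene0.png

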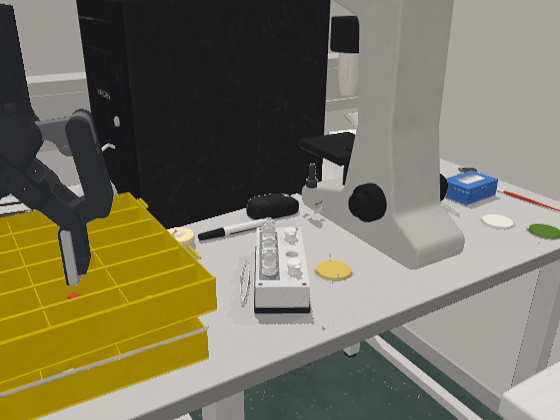

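View pics/side0.png

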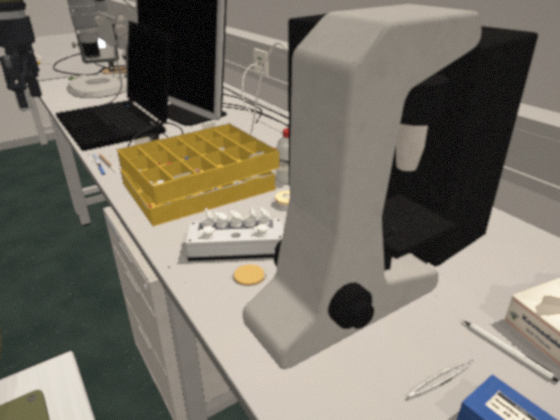

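The scene view shows the block at about (282,270), its open-tube row at columns 262–275, with the dish at (333,270), the tweezers at (245,282) and the pen and tin behind. The side view shows the block at about (237,237) between the yellow organiser and the microscope.

```bash
python3 - <<'E'
from h import *
def pl(f,uv,z):
    o,v=ray(f,uv);return np.round(o+v*(z-o[2])/v[2],3)
for uv,z in [((256,308),0),((309,311),0),((256,286),.044),((309,288),.044),((260,232),.044),((302,232),.044),((333,270),.015)]:print(uv,pl("scene0",uv,z))
for uv,z in [((188,257),0),((284,257),0),((188,242),.044),((196,219),.044),((249,275),.015)]:print(uv,pl("side0",uv,z))
a=cv2.resize(load("scene0")["px"][200:320,200:360,::-1],None,fx=5,fy=5,interpolation=cv2.INTER_CUBIC)
b=cv2.resize(load("side0")["px"][180:300,160:320,::-1],None,fx=5,fy=5,interpolation=cv2.INTER_CUBIC)
cv2.imwrite("pics/sc.png",a);cv2.imwrite("pics/si.png",b)
E
```

```text
(256, 308) [0.428 0.315 0.   ]
(309, 311) [0.386 0.256 0.   ]
(256, 286) [0.417 0.321 0.044]
(309, 288) [0.377 0.263 0.044]
(260, 232) [0.553 0.238 0.044]
(302, 232) [0.519 0.18  0.044]
(333, 270) [0.437 0.177 0.015]
(188, 257) [0.381 0.274 0.   ]
(284, 257) [0.533 0.172 0.   ]
(188, 242) [0.38  0.258 0.044]
(196, 219) [0.425 0.324 0.044]
(249, 275) [0.442 0.146 0.015]
```

View pics/sc.png

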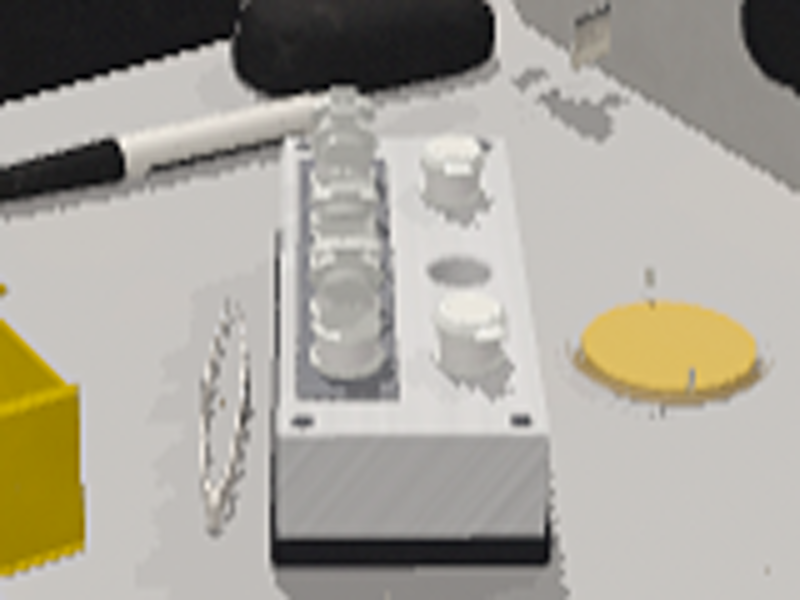

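View pics/si.png

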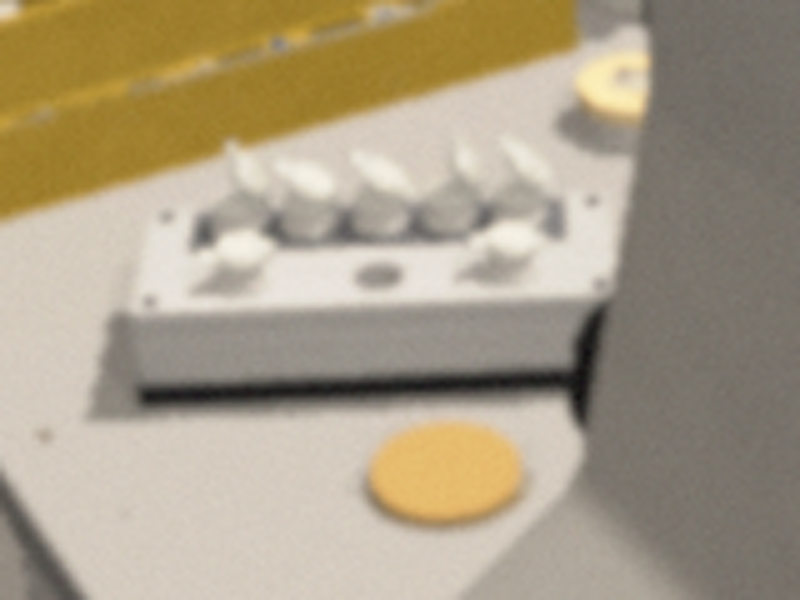

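The crops show the caps' lips raised toward the robot's end (left in the side view), hinges on the far side, so block +x points away from the robot, with the open row on the +y side. Next I check where the microscope stands relative to the far end.

```bash
python3 - <<'E'
from h import *
def pl(f,uv,z):
    o,v=ray(f,uv);return np.round(o+v*(z-o[2])/v[2],3)
for uv in [(408,262),(462,243),(335,212)]:print(uv,pl("scene0",uv,0))
for uv in [(247,308),(290,352),(437,272)]:print(uv,pl("side0",uv,0))
print("stage",tri([("scene0",(352,160)),("side0",(398,255))]),tri([("scene0",(302,148)),("side0",(452,227))]))
print("nose",tri([("scene0",(348,90)),("side0",(408,165))]))
print("head left top?",tri([("scene0",(333,20)),("side0",(300,20))]))
print("tray",tri([("scene0",(215,278)),("side0",(278,155))]))
E
```

```text
(408, 262) [ 0.416  0.042 -0.   ]
(462, 243) [ 0.418 -0.086  0.   ]
(335, 212) [0.632 0.025 0.   ]
(247, 308) [0.406 0.091 0.   ]
(290, 352) [ 0.413 -0.023  0.   ]
(437, 272) [ 0.735 -0.017  0.   ]
stage (array([ 0.63032383, -0.01364812,  0.09036202]), [np.float64(10.3), np.float64(10.3)]) (array([0.78129578, 0.00138016, 0.07756352]), [np.float64(7.6), np.float64(7.6)])
nose (array([0.64131687, 0.00387931, 0.22937251]), [np.float64(2.5), np.float64(2.5)])
head left top? (array([0.5325704 , 0.13382441, 0.39137417]), [np.float64(29.6), np.float64(29.6)])
tray (array([0.58178011, 0.33119445, 0.06060445]), [np.float64(80.3), np.float64(80.3)])
```

Emit:
{"name": "pendant", "arguments": {
  "moves": {"rows": [[0, 0, 0, 0.188], [0, 0, 0, 0.376], [0, 0, 0, 0.564], [0, 0, 0, 0.752], [0, 0, 0, 0.94]]},
  "finger_gap": 0
}}

```text
time_s: 0.82
tcp_pos: [0.2196, 0.6116, 0.231]
tcp_rot: [0.601, 0.8, -0.0, 0.0]
wrist_force: [0.8, -0.7, 0.1]
opening: 0.0001
finger_force: 0.0
```

Emit:
{"name": "pendant", "arguments": {
  "moves": {"rows": [[0, 0, 0, 0.188], [0, 0, 0, 0.376], [0, 0, 0, 0.564], [0, 0, 0, 0.752], [0, 0, 0, 0.84]]}
}}

```text
time_s: 1.45
tcp_pos: [0.2197, 0.6116, 0.2309]
tcp_rot: [0.874, 0.486, -0.0, 0.0]
wrist_force: [-0.4, 0.8, -0.2]
opening: 0.0
finger_force: 0.0
```

```bash
python3 - <<'E'
from h import *
s=observe();M=T(s);print(np.round(M,3),s["joints"])
print(M[:3,:3].T@(np.array([.50,.27,.25])-M[:3,3]))
E
```

```text
[[ 0.527  0.85  -0.     0.22 ]
 [ 0.85  -0.527 -0.001  0.612]
 [-0.001  0.    -1.     0.231]
 [ 0.     0.     0.     1.   ]] [ 1.14337496e+00  1.24028894e-01  1.65070391e+00 -7.69587332e-06
  1.36750627e+00  1.69840913e+00]
[-0.14256767  0.41823974 -0.01893626]
```

Emit:
{"name": "pendant", "arguments": {
  "moves": {"rows": [[-0.018, 0.054, -0.01, 0], [-0.036, 0.108, -0.02, 0], [-0.054, 0.162, -0.02, 0], [-0.072, 0.216, -0.02, 0], [-0.09, 0.27, -0.02, 0]]}
}}

```text
time_s: 2.08
tcp_pos: [0.4034, 0.392, 0.2513]
tcp_rot: [0.873, 0.488, 0.0, -0.0]
wrist_force: [-0.5, 0.3, 0.7]
opening: 0.0001
finger_force: 0.0
```

Emit:
{"name": "pendant", "arguments": {
  "moves": {"rows": [[-0.01, 0.04, 0, 0], [-0.01, 0.04, 0, 0], [-0.01, 0.04, 0, 0], [-0.01, 0.04, 0, 0]]}
}}

```text
time_s: 2.58
tcp_pos: [0.4306, 0.365, 0.2512]
tcp_rot: [0.873, 0.489, -0.0, -0.0]
wrist_force: [0.2, 0.4, -0.5]
opening: -0.0001
finger_force: 0.0
```

```bash
python3 - <<'E'
from h import *
snap("wrist","w1")
E
```

```text
wrist ['pixels', 'camera_matrix', 'tool_from_camera'] [[0.853, 0.501, 0.149, 0.469], [-0.523, 0.817, 0.242, 0.427], [-0.001, -0.285, 0.959, 0.394], [0.0, 0.0, 0.0, 1.0]]
```

Emit:
{"name": "pendant", "arguments": {
  "moves": {"rows": [[-0.02, 0.05, 0, 0], [-0.04, 0.09, 0, 0], [-0.04, 0.09, 0, 0], [-0.04, 0.09, 0, 0], [-0.04, 0.09, 0, 0]]}
}}

```text
time_s: 3.25
tcp_pos: [0.4864, 0.284, 0.2513]
tcp_rot: [0.872, 0.489, -0.0, -0.0]
wrist_force: [-0.2, -0.4, 0.1]
opening: 0.0001
finger_force: 0.0
```

```bash
python3 - <<'E'
from h import *
snap("wrist","w2")
a=load("w1")["px"];b=load("w2")["px"]
cv2.imwrite("pics/w12.png",np.hstack([cv2.resize(x,(400,300),interpolation=cv2.INTER_AREA) for x in(a,b)])[:,:,::-1])
E
```

```text
wrist ['pixels', 'camera_matrix', 'tool_from_camera'] [[0.853, 0.501, 0.149, 0.524], [-0.522, 0.818, 0.242, 0.346], [-0.001, -0.284, 0.959, 0.394], [0.0, 0.0, 0.0, 1.0]]
```

View pics/w12.png

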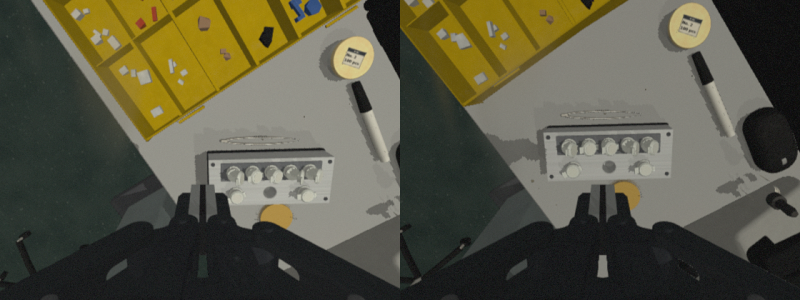

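Both wrist views show the whole block, with the row roughly along the image rows: w1 at about (270,178) and w2 at (608,153) in the montage. The tray is clear of the far end. I enlarge both to pick the corners.

```bash
python3 - <<'E'
from h import *
a=load("w1")["px"][195:295,280:480];b=load("w2")["px"][160:260,190:390]
cv2.imwrite("pics/w12c.png",np.vstack([cv2.resize(x,(600,300),interpolation=cv2.INTER_CUBIC) for x in(a,b)])[:,:,::-1])
E
```

```text
(no output)
```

View pics/w12c.png

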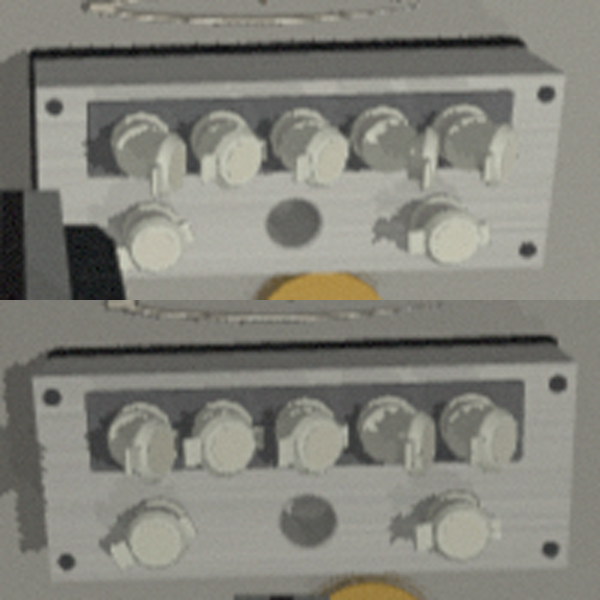

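The crops show the top face's corners at (38,88), (565,72), (542,265) in the upper view and (33,378), (577,362), (565,563), (50,582) in the lower. The hinges are on the right-hand side.

```bash
cat > blk.py <<'E'
from h import *
from scipy.optimize import least_squares
A=lambda u,v:(280+(u+.5)/3-.5,195+(v+.5)/3-.5)
B=lambda u,v:(190+(u+.5)/3-.5,160+(v-299.5)/3-.5)
c={"pL":(A(38,88),B(33,378)),"pR":(A(565,72),B(577,362)),"nR":(A(542,265),B(565,563)),
"s1":(A(54,107),B(52,397)),"s2":(A(546,94),B(557,384)),"s3":(A(528,250),B(550,549))}
for k,(a,b) in c.items():
    p,e=tri([("w1",a),("w2",b)]);print(k,np.round(p,4),e)
loc={"pL":(-.091,.038),"pR":(.091,.038),"nR":(.091,-.038),"nL":(-.091,-.038)}
obs=[("w1","pL",c["pL"][0]),("w1","pR",c["pR"][0]),("w1","nR",c["nR"][0]),("w2","pL",c["pL"][1]),("w2","pR",c["pR"][1]),("w2","nR",c["nR"][1]),("w2","nL",B(50,582)),
("scene0","pL",(200+277/5,200+435/5)),("scene0","nL",(200+549/5,200+435/5)),("side0","nL",(160+138/5,180+310/5))]
def w(q,l,z):
    ca,sa=np.cos(q[2]),np.sin(q[2]);return np.array([q[0]+ca*l[0]-sa*l[1],q[1]+sa*l[0]+ca*l[1],z])
def fit(ob,fz):
    f=lambda q:np.concatenate([proj(o,w(q,loc[k],q[3] if fz else .044))-u for o,k,u in ob])
    r=least_squares(f,[.467,.25,-.53,.044],loss="soft_l1");return r.x,np.round(r.fun.reshape(-1,2),1).tolist()
if __name__=="__main__":
    for o,n in((obs[:7],"wrist"),(obs,"all")):
        for fz in(0,1):print(n,fz,*fit(o,fz))
    q=fit(obs[:7],0)[0]
    for l in[(.0655,.017),(-.0695,.017)]:print(w(q,l,.062))
E
python3 blk.py
```

```text
pL [0.4146 0.3226 0.0453] [np.float64(0.2), np.float64(0.2)]
pR [0.5687 0.2338 0.0427] [np.float64(0.2), np.float64(0.2)]
nR [0.5324 0.1749 0.0474] [np.float64(0.3), np.float64(0.3)]
s1 [0.4158 0.3139 0.0447] [np.float64(0.1), np.float64(0.1)]
s2 [0.5594 0.2316 0.0457] [np.float64(0.1), np.float64(0.1)]
s3 [0.5307 0.1815 0.0459] [np.float64(0.0), np.float64(0.0)]
wrist 0 [ 0.47180868  0.24664777 -0.51704093  0.044     ] [[-3.8, -0.4], [1.1, -0.6], [0.7, 2.9], [-3.5, -0.6], [0.9, -1.1], [1.6, 3.9], [-1.8, 2.8]]
wrist 1 [ 0.47239284  0.24428993 -0.51842022  0.03710183] [[-2.1, -1.1], [-0.7, -1.0], [-0.9, 1.3], [-0.0, -0.5], [0.7, -0.7], [1.4, 3.0], [1.2, 1.6]]
all 0 [ 0.47301705  0.24633158 -0.52066954  0.044     ] [[-2.5, -1.0], [2.4, -0.7], [1.8, 2.8], [-2.2, -1.3], [2.3, -1.2], [2.6, 3.9], [-0.9, 2.2], [-0.3, 1.0], [3.1, 0.7], [-2.2, 0.7]]
all 1 [ 0.47304611  0.24574245 -0.52387685  0.04116009] [[-2.1, -1.7], [1.4, -0.8], [0.6, 2.2], [-1.1, -1.7], [1.9, -1.0], [2.1, 3.5], [-0.1, 1.3], [-0.1, 2.7], [3.2, 2.5], [-1.9, 2.0]]
[0.53715016 0.22904832 0.062     ]
[0.4197966  0.29578017 0.062     ]
```

```bash
python3 - <<'E'
from blk import *
for k in loc: loc[k]=(np.sign(loc[k][0])*.089,np.sign(loc[k][1])*.0347)
for o in(obs[:7],obs):
    for z in(0,1):print(*fit(o,z))
q=fit(obs[:7],0)[0]
def pl(f,uv,z):
    o,v=ray(f,uv);return o+v*(z-o[2])/v[2]
I=[pl("w2",B(*u),.044) for u in((90,392),(524,379),(522,461),(91,471))]
print("insert ctr",np.mean(I,0),"pred",w(q,(0,.017),.044),"yaw",[np.arctan2(*(I[a]-I[b])[1::-1]) for a,b in((1,0),(2,3))])
print("well",pl("w2",B(307,522),.044),w(q,(0,-.017),.044))
print("hinge/lip",[w(q,(x,.017),.062).round(4) for x in(.0655,-.0695)])
for y in(-.51,-.52): pass
s=observe();M=T(s);print(s["tcp_pos"],s["joints"],np.arctan2(M[1,1],M[0,1]))
E
```

```text
pL [0.4146 0.3226 0.0453] [np.float64(0.2), np.float64(0.2)]
pR [0.5687 0.2338 0.0427] [np.float64(0.2), np.float64(0.2)]
nR [0.5324 0.1749 0.0474] [np.float64(0.3), np.float64(0.3)]
s1 [0.4158 0.3139 0.0447] [np.float64(0.1), np.float64(0.1)]
s2 [0.5594 0.2316 0.0457] [np.float64(0.1), np.float64(0.1)]
s3 [0.5307 0.1815 0.0459] [np.float64(0.0), np.float64(0.0)]
[ 0.47360195  0.24787724 -0.52240789  0.044     ] [[-0.6, 0.3], [-0.0, 1.1], [0.1, -1.1], [-0.2, 0.2], [-0.1, 0.7], [0.6, -0.3], [0.3, -2.4]]
[ 0.4735999   0.24799578 -0.52231144  0.04437101] [[-0.7, 0.4], [0.1, 1.1], [0.2, -1.1], [-0.3, 0.2], [-0.0, 0.7], [0.6, -0.3], [0.2, -2.3]]
[ 0.4736447   0.24780816 -0.52184664  0.044     ] [[-0.6, 0.4], [0.0, 1.1], [0.1, -1.1], [-0.1, 0.3], [-0.0, 0.7], [0.7, -0.3], [0.4, -2.3], [0.9, 0.2], [-0.8, 0.0], [-0.9, -0.9]]
[ 0.47364864  0.24779317 -0.52187206  0.04395298] [[-0.6, 0.4], [0.0, 1.1], [0.1, -1.2], [-0.1, 0.3], [-0.0, 0.7], [0.7, -0.3], [0.4, -2.3], [0.9, 0.3], [-0.8, 0.0], [-0.9, -0.9]]
insert ctr [0.4819835  0.26165931 0.044     ] pred [0.48208441 0.26260979 0.044     ] yaw [np.float64(-0.518824217169974), np.float64(-0.5251595238059527)]
well [0.46470585 0.23263153 0.044     ] [0.46511949 0.2331447  0.044     ]
hinge/lip [array([0.5388, 0.2299, 0.062 ]), array([0.4219, 0.2973, 0.062 ])]
[0.48643517 0.28392382 0.2513307 ] [ 4.32946421e-01 -7.95680619e-02  1.82341947e+00  1.64576690e-04
  1.39777671e+00  9.82637389e-01] -0.5497192986892248
```

The fit agrees to under 1 px on all views (centre (0.4736, 0.2479), yaw −0.522, top 44 mm), and the insert and well match to within 1 mm. Moving beyond the hinge end, above the desk.

Emit:
{"name": "pendant", "arguments": {
  "moves": {"rows": [[-0.006, 0.043, 0.03, -0.028], [-0.012, 0.086, 0.06, -0.028], [-0.017, 0.127, 0.1, -0.028], [-0.017, 0.127, 0.1, -0.028], [-0.017, 0.127, 0.1, -0.028]]},
  "finger_gap": 0
}}

```text
time_s: 3.92
tcp_pos: [0.5862, 0.2027, 0.1517]
tcp_rot: [0.866, 0.5, 0.0, -0.0]
wrist_force: [0.0, -0.7, 0.2]
opening: -0.0003
finger_force: 0.0
```

```bash
cat > rel.py <<'E'
from h import *
s=observe();M=T(s);q=[.4736,.2479,-.5223]
d=M[:2,3]-q[:2];c,n=np.cos(q[2]),np.sin(q[2])
print("block xy",round(c*d[0]+n*d[1],4),round(-n*d[0]+c*d[1],4),"z",round(M[2,3],4),"yaw err",round(np.arctan2(M[1,1],M[0,1])-q[2],4),"F",np.round(s["wrist_force"],1))
E
python3 rel.py
```

```text
block xy 0.1201 0.017 z 0.1517 yaw err -0.0005 F [ 0.  -0.7  0.2]
```

Emit:
{"name": "pendant", "arguments": {
  "moves": {"rows": [[0, 0, 0.04, 0], [0, 0, 0.075, 0], [0, 0, 0.0905, 0], [0, 0, 0.0905, 0], [0, 0, 0.0905, 0]]}
}}

```text
time_s: 4.55
tcp_pos: [0.5877, 0.2026, 0.0632]
tcp_rot: [0.866, 0.5, 0.002, 0.0]
wrist_force: [0.1, -0.4, -0.5]
opening: -0.0002
finger_force: 0.0
```

```bash
python3 rel.py; python3 - <<'E'
from h import *
snap("scene","sc2")
a=load("sc2")["px"][140:320,180:420,::-1]
cv2.imwrite("pics/sc2c.png",cv2.resize(a,(800,600),interpolation=cv2.INTER_CUBIC))
E
```

```text
block xy 0.1214 0.0177 z 0.0632 yaw err -0.0006 F [ 0.1 -0.4 -0.5]
scene ['pixels', 'camera_matrix', 'pose'] [[-0.518, 0.351, -0.78, -0.103], [-0.856, -0.203, 0.477, 0.609], [0.009, 0.914, 0.405, 0.42], [0.0, 0.0, 0.0, 1.0]]
```

View pics/sc2c.png

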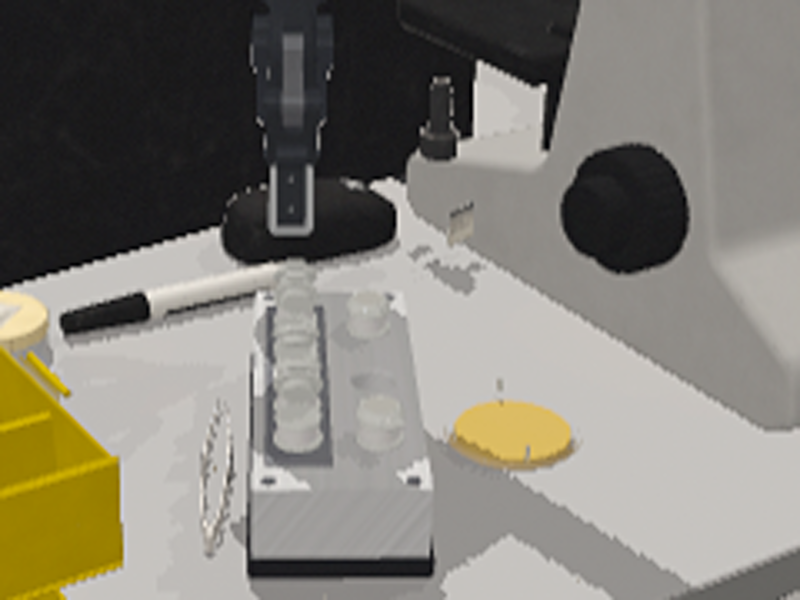

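The fingertips at (291,230) stand beyond the first cap and in line with the row at (295,270–440). The measured height is still 2 mm high, so I let it settle and read again.

Emit:
{"name": "pendant", "arguments": {
  "moves": {"rows": [[0, 0, 0, 0], [0, 0, 0, 0]]}
}}

```text
time_s: 4.85
tcp_pos: [0.5868, 0.2019, 0.0616]
tcp_rot: [0.866, 0.5, 0.001, 0.0]
wrist_force: [0.4, 1.3, -0.4]
opening: -0.0002
finger_force: 0.0
```

```bash
python3 rel.py
```

```text
block xy 0.121 0.0166 z 0.0616 yaw err -0.0013 F [ 0.4  1.3 -0.4]
```

Emit:
{"name": "pendant", "arguments": {
  "moves": {"rows": [[0, -0.012, 0, 0], [0, -0.024, 0, 0], [0, -0.036, 0, 0], [0, -0.048, 0, 0], [0, -0.058, 0, 0]]}
}}

```text
time_s: 5.48
tcp_pos: [0.5378, 0.2308, 0.0621]
tcp_rot: [0.866, 0.501, 0.003, 0.002]
wrist_force: [3.2, -1.6, 2.3]
opening: -0.0002
finger_force: 1.6
```

```bash
python3 rel.py
```

```text
block xy 0.0642 0.0172 z 0.0621 yaw err -0.0001 F [ 3.2 -1.6  2.3]
```

Emit:
{"name": "pendant", "arguments": {
  "moves": {"rows": [[0, -0.01, 0, 0], [0, -0.02, 0, 0], [0, -0.03, 0, 0], [0, -0.04, 0, 0], [0, -0.05, 0, 0]]}
}}

```text
time_s: 6.1
tcp_pos: [0.4926, 0.256, 0.0609]
tcp_rot: [0.866, 0.5, 0.0, 0.001]
wrist_force: [5.8, -3.5, 2.5]
opening: -0.0001
finger_force: 3.5
```

```bash
python3 rel.py
```

```text
block xy 0.0125 0.0165 z 0.0609 yaw err -0.0006 F [ 5.8 -3.5  2.5]
```

Emit:
{"name": "pendant", "arguments": {
  "moves": {"rows": [[0, -0.01, 0, 0], [0, -0.02, 0, 0], [0, -0.03, 0, 0], [0, -0.04, 0, 0], [0, -0.05, 0, 0]]}
}}

```text
time_s: 6.72
tcp_pos: [0.4487, 0.2812, 0.0607]
tcp_rot: [0.866, 0.5, -0.0, -0.0]
wrist_force: [1.9, -1.5, 4.8]
opening: 0.0001
finger_force: 2.1
```

```bash
python3 rel.py
```

```text
block xy -0.0382 0.0164 z 0.0607 yaw err -0.0014 F [ 1.9 -1.5  4.8]
```

Emit:
{"name": "pendant", "arguments": {
  "moves": {"rows": [[0, -0.01, 0, 0], [0, -0.02, 0, 0], [0, -0.03, 0, 0], [0, -0.04, 0, 0], [0, -0.05, 0, 0]]}
}}

```text
time_s: 7.35
tcp_pos: [0.4044, 0.3059, 0.0598]
tcp_rot: [0.866, 0.5, -0.001, -0.0]
wrist_force: [-0.8, -0.2, 0.5]
opening: -0.0
finger_force: 0.0
```

```bash
python3 rel.py
```

```text
block xy -0.0889 0.0158 z 0.0598 yaw err -0.0014 F [-0.8 -0.2  0.5]
```

Emit:
{"name": "pendant", "arguments": {
  "moves": {"rows": [[0, -0.012, 0, 0], [0, -0.025, 0, 0], [0, -0.03, -0.04, 0], [0, -0.03, -0.1, 0], [0, -0.03, -0.15, 0]]}
}}

```text
time_s: 7.98
tcp_pos: [0.3795, 0.3212, 0.2128]
tcp_rot: [0.866, 0.5, 0.0, -0.0]
wrist_force: [0.7, -0.7, 0.4]
opening: 0.0004
finger_force: 0.0
```

Emit:
{"name": "pendant", "arguments": {
  "moves": {"rows": [[0, 0, -0.02, 0], [0, 0, -0.02, 0]]}
}}

```text
time_s: 8.22
tcp_pos: [0.3804, 0.3214, 0.2318]
tcp_rot: [0.866, 0.5, 0.001, -0.0]
wrist_force: [-0.9, 0.4, 0.3]
opening: -0.0002
finger_force: 0.0
```

```bash
python3 rel.py; python3 - <<'E'
from h import *
snap("side","sd3");snap("wrist","w3")
a=load("sd3")["px"][180:300,160:320,::-1];b=cv2.resize(load("w3")["px"],(400,300))[:,:,::-1]
c=load("scene0")["px"]
snap("scene","sc3");c=load("sc3")["px"][190:320,195:368,::-1]
cv2.imwrite("pics/end.png",np.vstack([np.hstack([cv2.resize(a,(400,300)),cv2.resize(c,(400,300))]),np.hstack([b,b*0])]))
E
```

```text
block xy -0.1174 0.0172 z 0.2318 yaw err -0.001 F [-0.9  0.4  0.3]
side ['pixels', 'camera_matrix', 'pose'] [[0.841, 0.282, -0.462, 0.155], [-0.541, 0.415, -0.731, -0.397], [-0.014, 0.865, 0.502, 0.508], [0.0, 0.0, 0.0, 1.0]]
wrist ['pixels', 'camera_matrix', 'tool_from_camera'] [[0.866, 0.479, 0.144, 0.416], [-0.5, 0.83, 0.247, 0.384], [-0.001, -0.285, 0.958, 0.373], [0.0, 0.0, 0.0, 1.0]]
scene ['pixels', 'camera_matrix', 'pose'] [[-0.518, 0.351, -0.78, -0.103], [-0.856, -0.203, 0.477, 0.609], [0.009, 0.914, 0.405, 0.42], [0.0, 0.0, 0.0, 1.0]]
```

View pics/end.png

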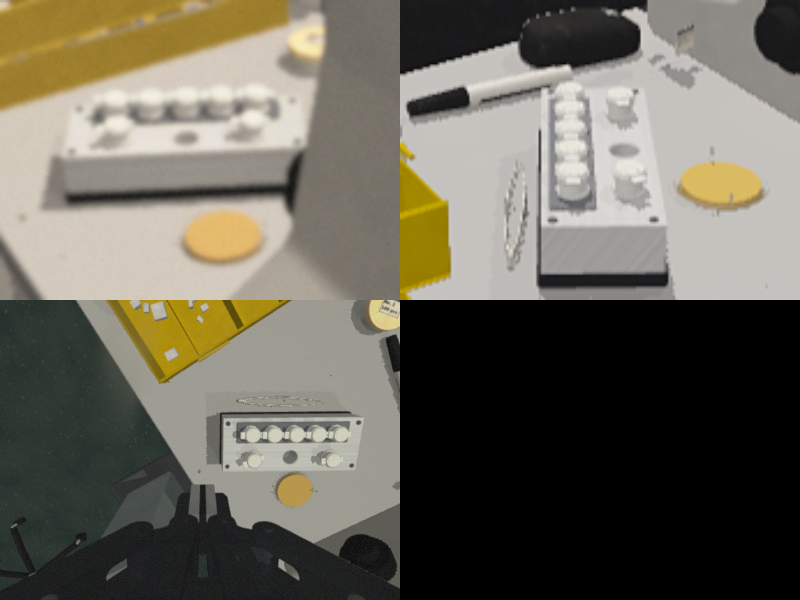

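All five caps lie flat in all three views (side view row at y≈98, wrist view at (252–342,435)). The block, spare tubes, dish, tweezers and pen look unmoved, and the hand is clear.

```bash
python3 -c "
from station import *
print(hand_in())"
```

```text
the job is handed in; nothing more can be done
None
```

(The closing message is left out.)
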